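Thread the napkin rings onto the skewer and hang them on the stand

ROBOT

A 7-joint arm with a two-finger parallel gripper is mounted at the origin on a cart in front of the work surface, level with it; the furniture and walls round the work are solid. World frame = base frame: x ahead of the robot, y to its left, z up, the work surface at z = 0. Lengths are in m, angles in rad, forces in N, time in s.
With the tool pointing down it reaches from about 0.4 to 0.85 m from the base axis. Payload 4.5 kg.
Tool frame: the origin (TCP) lies at the very end of the fingers, on their centre line; the grasp point (between the pads) lies 19 mm behind it (tcp_to_grasp is the z of the grasp point in the tool frame, in m); z points along the fingers, y is the line along which they close (so a half turn about z gives the same grasp; the last joint's range is limited). The gripper opens to 88 mm and grips with 3 to 60 N. Pads are 18 mm wide; open, the fingers measure 123 mm over their backs; the gripper's body (75 mm by 187 mm) begins 45 mm behind the grasp point.
Start: joints at [1.351, 0.689, -0.195, 1.565, 0.157, 0.902, -0.215], TCP at [0.157, -0.605, 0.239] pointing down, gripper open.
Joint ranges: [-3.01, 3.01], [-0.46, 2.08], [-1.47, 1.51], [0.13, 2.56], [-1, 4.14], [0.04, 2.09], [-2.66, 2.66]. Speed limits (rad/s): [2.57, 2.57, 3.14, 3.14, 3.14, 3.14, 3.14].

INTERFACE

Orientations are given as a unit quaternion [x, y, z, w].
In Python, from plant import * gives the robot as it stands. The module is installed in compiled form; this text tells all that it offers.
- The arm moves only by the shell command python3 -m jog 'ROWS' [OPENING] [FORCE]. ROWS is JSON, a list that holds one entry, the list of rows, each a list of 6 numbers: the shift along the tool's x, y, z in m, then the turn, a rotation vector about the tool's x, y, z in rad. In form: [[[dx, dy, dz, ax, ay, az], ...]]. A call has 1 to 12 rows; each row shifts and turns the commanded pose from where the row before left it, along the tool's axes as they then stand; what a row does not reach is not made up. A row lasts 1/8 s, in which the tool goes at most 62.5 mm and 10.7 degrees, less where a joint would pass 70% of its speed; a pose out of reach is approached as far as the arm can. A call with a gripper value outside its range is refused whole. OPENING is the finger opening in m, from 0 to 0.0881, set as the call begins (- or left out, the last holds). The fingers move at their own pace and stop on an object; FORCE is the grip in N (left out, the last holds). Time passes only in rows, so rows that do not move let the fingers close. It gives the time, the measured TCP pose, the force, the opening and the grip force at its end, in the units of the state.
- get_state(): the state, without advancing time (a new reading comes with each control period).
- snapshot(name): name is "scene" or "top" or "wrist"; returns a dict with "frame" (480x640x3 uint8, red, green, blue), "mtx" (3x3 intrinsics, pixels), "D" ([k1, k2, p1, p2, k3] as OpenCV has them; the pictures are not rectified), "xyz" and "orientation" of the camera in the world; the wrist camera has in their place "mount" (4x4, takes a point from camera to tool coordinates, whose origin is the TCP and whose axes are the flange's). Camera axes: x right, y down, z forward; pixel columns grow to the right and rows downward; lengths in m; the calibration is good to about 2 mm. A picture is of the moment at which its call begins: read the wrist's pose just before it. There is no depth.
- finish_job(): hands the job in; it is judged then, once.
The state is a dict: "clock": time; "q": joint angles; "qd": joint speeds; "joint_torque": joint torques, N m; "tool_pos": TCP position; "eef_rot": TCP orientation; "contact_force": force on the tool from outside, world axes, zero at the start; "moment": the same for the moment, N m; "opening": opening from 0.0 (shut) to 1.0 (fully open); "finger_force": force on a finger pad.
Only numpy, scipy, OpenCV 4.12 (cv2) and the standard library are available. Lean on these libraries where they do the work, as an engineer would, in place of code of your own. Each camera call takes 0.05 s, during which the arm holds its last target. There are 200 camera calls.

TASK

Take the skewer from its stand by the handle, thread it through all three napkin rings where they stand in the rack, and lift them off together on the skewer. Then lay the skewer with the rings back in both forks of the stand, handle on the same side as before, so that all three rings hang between the two forks, and let go. Do not touch the rings with the gripper fingers, drop any of them, or disturb the other things on the worktop.

Things in the scene. Friction and masses are not known exactly. Their poses are not given: they have to be found in the camera images.
- skewer: steel skewer lying level in the stand's forks, 70 to 110 g. Origin on its axis where handle meets shaft; y points to the tip. Dark wood handle, 18 x 18 mm square, y -70 to 0 mm; brass ferrule 16 mm across to y 6; round shaft 8 mm across to the tip at y 199. Balances near y 50. At the start its origin is 95 to 105 mm to the -y side of the stand's, so the handle sticks out past the -y fork
- skewer_tip (a point): the end of the skewer's rounded tip, on its axis, 199 mm from the skewer's origin. (Overhead: wall cabinets hang over the back of the worktop, 0.58 m up, from x 0.57 m on, their door handles from x 0.53 m; swing wrist and forearm clear of them)
- stand: fixed stand: wooden base 90 x 200 mm, 16 mm high, with two steel V forks on 10 mm posts at y -75 and +75 mm, open upward. Origin at the centre of the base's underside; y along the line of the forks, z up. A skewer resting in the Vs has its axis at x 0, z 120 mm; prong ends at z 143 mm, x -21 and +21. Nothing between the forks above the base
- ring_rack: fixed rack: wooden base 80 x 124 mm; two steel rails along y, tops 57 mm up, 34 mm apart; upright pegs on the rails at x -17 and +17 mm (6 mm thick, tops 82 mm up) keep the rings apart. Origin at the centre of the base's underside, z up. Rings at y -26, 0, +26 mm, hole centres in line at x 0, z 75 mm; they lift out straight up, once the skewer has risen 13 mm to the hole tops
- ring_0: terracotta-brown napkin ring: 48 mm across, hole 34 mm (31 at its mouths), 16 mm long, 15 to 31 g. Origin at the centre of the hole; y runs along the hole, at the start along the rack's y axis. Stands on edge in the rack, centre 75 mm above the worktop, nearest its -y end
- ring_1: white napkin ring: 48 mm across, hole 34 mm (31 at its mouths), 16 mm long, 15 to 31 g. Origin at the centre of the hole; y runs along the hole, at the start along the rack's y axis. Stands on edge in the rack, centre 75 mm above the worktop, in the middle
- ring_2: blue napkin ring: 48 mm across, hole 34 mm (31 at its mouths), 16 mm long, 15 to 31 g. Origin at the centre of the hole; y runs along the hole, at the start along the rack's y axis. Stands on edge in the rack, centre 75 mm above the worktop, nearest its +y end
- orange_mug: bystander: orange mug, 78 mm across, 101 high. Origin at the centre of its underside
- white_mug: bystander: white mug, 79 mm across, 89 high. Origin at the centre of its underside
- tin: bystander: upright food tin, 57 mm across, 72 high. Origin at the centre of its underside
- salt: bystander: glass salt shaker with a grey top, 44 mm across, 90 high. Origin at the centre of its underside
- garlic_bulb: bystander: garlic bulb, 53 mm across and high. Origin at the centre of its underside
- sardine_tin: bystander: flat oblong tin, 63 x 105 mm, 23 high. Origin at the centre of its underside

How it is judged:
By the outcome, as a careful person would: the job done as asked, in the order asked, and still so for the second after the job is handed in, with the robot touching nothing.
It also fails if it takes over 58 s, if anything falls off the work surface, if the arm or the gripper's body presses on something with over 40 N, if the wrist force passes 120 N, or if a joint passes its speed limit or range.

## Working session

There is one attempt and no reset: what is moved stays moved. The work goes in short steps, Python scripts to look and compute and a shell command to move; the robot and the scene stay as the last step left them, time stands still between calls to the robot, and variables do not carry over. Pictures are saved under pics/ and viewed, at most 10 in all, crops included, and the job is handed in when it is done.

```bash
mkdir -p pics; cat > h.py <<'E'
from plant import *
import numpy as np, cv2, json
from scipy.spatial.transform import Rotation as R
def snap(n,f=None):
    st=get_state(); s=snapshot(n)
    if n=="wrist":
        T=np.eye(4);T[:3,:3]=R.from_quat(st["eef_rot"]).as_matrix();T[:3,3]=st["tool_pos"]
        T=T@np.array(s["mount"])
    else:
        T=np.eye(4);T[:3,:3]=R.from_quat(s["orientation"]).as_matrix();T[:3,3]=s["xyz"]
    np.savez("cam_%s.npz"%(f or n),T=T,K=s["mtx"],D=s["D"])
    cv2.imwrite("pics/%s.png"%(f or n),s["frame"][:,:,::-1]); return s
def cam(f): c=np.load("cam_%s.npz"%f); return c["T"],c["K"],c["D"]
def ray(f,uv):
    T,K,D=cam(f); p=cv2.undistortPoints(np.array([[uv]],float),K,D)[0,0]
    return T[:3,3],T[:3,:3]@np.array([p[0],p[1],1])
def atz(f,uv,z):
    o,d=ray(f,uv); return o+d*(z-o[2])/d[2]
def proj(f,P):
    T,K,D=cam(f); Q=(np.atleast_2d(P)-T[:3,3])@T[:3,:3]
    return cv2.projectPoints(Q,np.zeros(3),np.zeros(3),K,D)[0][:,0]
def tri(fs,uvs):
    A=np.zeros((3,3));b=np.zeros(3)
    for f,u in zip(fs,uvs):
        o,d=ray(f,u);d=d/np.linalg.norm(d);M=np.eye(3)-np.outer(d,d);A+=M;b+=M@o
    return np.linalg.solve(A,b)
def st():
    s=get_state(); print({k:np.round(s[k],4).tolist() for k in("clock","q","tool_pos","eef_rot","contact_force","moment","opening","finger_force")}); print(R.from_quat(s["eef_rot"]).as_matrix().round(3).tolist())
E
python3 - <<'E'
from h import *
st()
for n in("scene","top"):
    snap(n); print(n,cam(n)[0].round(3).tolist(),cam(n)[1].tolist())
print(np.array(snap("wrist")["mount"]).round(3).tolist())
E
```

```text
{'clock': 0.0, 'q': [1.3508, 0.69, -0.1945, 1.5663, 0.1573, 0.9025, -0.2151], 'tool_pos': [0.1567, -0.6044, 0.2379], 'eef_rot': [0.992, 0.1266, -0.0002, -0.0009], 'contact_force': [-0.4722, -0.5642, 0.3208], 'moment': [0.0059, 0.0018, 0.0174], 'opening': 1.001, 'finger_force': 0.0}
[[0.968, 0.251, -0.001], [0.251, -0.968, 0.002], [-0.0, -0.002, -1.0]]
scene [[-0.845, -0.242, 0.476, -0.16], [-0.534, 0.396, -0.747, 1.135], [-0.008, -0.886, -0.464, 0.775], [0.0, 0.0, 0.0, 1.0]] [[572.0068854601068, 0.0, 317.3430731097748], [0.0, 572.0068854601068, 244.68215242900567], [0.0, 0.0, 1.0]]
top [[-0.022, -0.991, 0.131, 0.338], [-1.0, 0.02, -0.018, 0.053], [0.015, -0.132, -0.991, 1.68], [0.0, 0.0, 0.0, 1.0]] [[583.2274227532818, 0.0, 315.55064939231295], [0.0, 583.2274227532818, 236.3569851562703], [0.0, 0.0, 1.0]]
[[-0.0, -0.958, -0.287, 0.075], [1.0, 0.0, -0.001, -0.001], [0.001, -0.287, 0.958, -0.146], [0.0, 0.0, 0.0, 1.0]]
```

View pics/top.png

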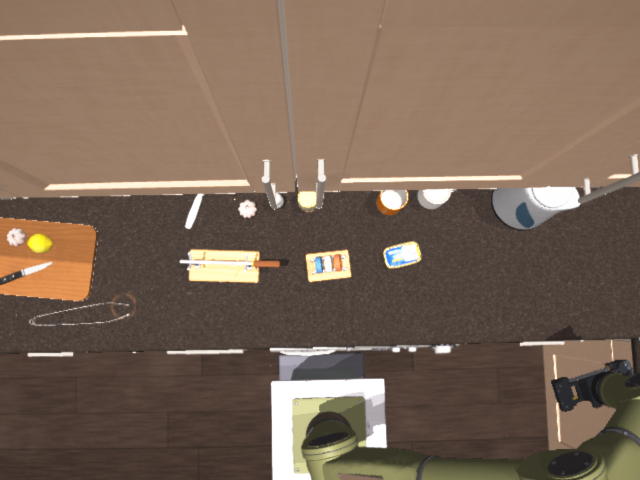

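View pics/scene.png

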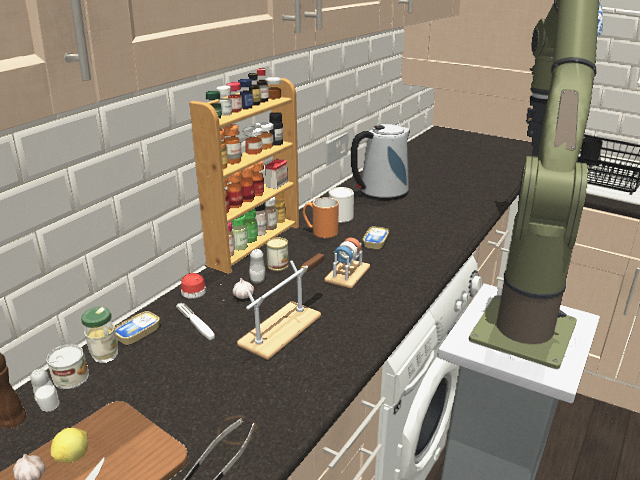

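```bash
python3 - <<'E'
import cv2,numpy as np
t=cv2.imread("pics/top.png");s=cv2.imread("pics/scene.png")
a=cv2.resize(t[240:290,170:370],None,fx=4,fy=4,interpolation=cv2.INTER_CUBIC)
b=cv2.resize(s[230:360,230:400],None,fx=3,fy=3,interpolation=cv2.INTER_CUBIC)
c=np.zeros((600,800,3),np.uint8);c[:200,:800]=a;c[205:595,:510]=b
cv2.imwrite("pics/crop1.png",c)
E
```

```text
(no output)
```

View pics/crop1.png

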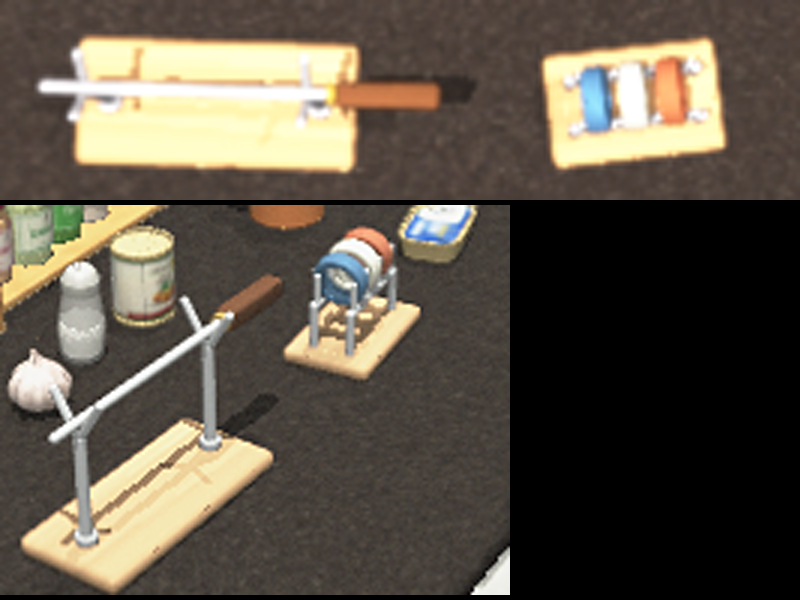

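```bash
python3 - <<'E'
from h import *
f=lambda x,y,z:atz("top",(170+x/4-.4,240+y/4-.4),z)
tip,fe,he=f(38,86,.12),f(334,96,.12),f(440,96,.12)
print("skewer",tip,fe,he,np.linalg.norm(tip-fe), np.linalg.norm(he-fe))
S=np.array([f(*c,.016) for c in((80,38),(357,46),(355,170),(76,164))])
print("stand",S.round(4).tolist(),S.mean(0)); d=S[0]+S[3]-S[1]-S[2];print(np.degrees(np.arctan2(-d[0],d[1])))
S=np.array([f(*c,.012) for c in((544,55),(714,39),(726,148),(554,167))])
print("rack",S.round(4).tolist(),S.mean(0)); d=S[0]+S[3]-S[1]-S[2];print(np.degrees(np.arctan2(-d[0],d[1])))
for c in((596,98),(633,95),(672,90)): print(f(*c,.08))
E
```

```text
skewer [0.48535143 0.39237608 0.12      ] [0.47466982 0.19392991 0.12      ] [0.47322278 0.12297213 0.12      ] 0.19873343832348206 0.07097253523965862
stand [[0.5291, 0.3851, 0.016], [0.5194, 0.1866, 0.016], [0.4307, 0.1889, 0.016], [0.4389, 0.3875, 0.016]] [0.47950903 0.28700144 0.016     ]
-2.5918401973831235
rack [[0.5106, 0.0528, 0.012], [0.5196, -0.0698, 0.012], [0.441, -0.0761, 0.012], [0.4301, 0.0472, 0.012]] [ 0.47531707 -0.01147498  0.012     ]
4.647374085024426
[0.47309365 0.01761926 0.08      ]
[ 0.47463    -0.00787735  0.08      ]
[ 0.47751684 -0.03481154  0.08      ]
```

Skewer origin is at about (0.475, 0.194) pointing 87°, the stand at (0.480, 0.287), and the rack at (0.475, -0.011) pointing 94.6°. Next I swing over.

```bash
python3 -m jog '[[[0.032,-0.018,-0.001,0,0,0],[0.032,-0.018,-0.001,0,0,0],[0.032,-0.018,-0.001,0,0,0],[0.032,-0.018,-0.001,0,0,0],[0.032,-0.018,-0.001,0,0,0],[0.032,-0.018,-0.001,0,0,0],[0.032,-0.018,-0.001,0,0,0],[0.032,-0.018,-0.001,0,0,0],[0.032,-0.018,-0.001,0,0,0],[0.032,-0.018,-0.001,0,0,0],[0.032,-0.018,-0.001,0,0,0],[0.032,-0.018,-0.001,0,0,0]]]' 0.0881 && python3 -m jog '[[[0,0,0,0,0,-0.158],[0,0,0,0,0,-0.158],[0,0,0,0,0,-0.158],[0,0,0,0,0,-0.158],[0,0,0,0,0,-0.158],[0,0,0,0,0,-0.158],[0,0,0,0,0,-0.158],[0,0,0,0,0,-0.158],[0,0,0,0,0,0]]]' && python3 -c "from h import *;st()"
```

```text
clock: 1.65
tool_pos: [0.475, -0.2985, 0.2506]
eef_rot: [0.992, 0.127, -0.0, -0.0]
contact_force: [-0.3, -0.6, -0.1]
opening: 0.998
finger_force: 0.0
clock: 2.78
tool_pos: [0.4741, -0.2996, 0.2504]
eef_rot: [0.726, 0.687, 0.0, -0.0]
contact_force: [0.4, 0.6, -0.2]
opening: 0.997
finger_force: 0.0
{'clock': 2.775, 'q': [0.7955, 0.627, -0.5277, 1.7377, 0.3914, 0.8841, 0.0436], 'tool_pos': [0.4741, -0.2996, 0.2504], 'eef_rot': [0.7262, 0.6874, 0.0001, -0.0004], 'contact_force': [0.3665, 0.641, -0.1541], 'moment': [-0.0603, -0.116, -0.0008], 'opening': 0.9974, 'finger_force': 0.0}
[[0.055, 0.998, -0.0], [0.998, -0.055, 0.001], [0.001, -0.001, -1.0]]
```

```bash
python3 -m jog '[[[0.0325,-0.0019,0,0,0,0],[0.0325,-0.0019,0,0,0,0],[0.0325,-0.0019,0,0,0,0],[0.0325,-0.0019,0,0,0,0],[0.0325,-0.0019,0,0,0,0],[0.0325,-0.0019,0,0,0,0],[0.0325,-0.0019,0,0,0,0],[0.0325,-0.0019,0,0,0,0],[0.0325,-0.0019,0,0,0,0],[0.0325,-0.0019,0,0,0,0],[0,0,0,0,0,0]]]' && python3 -c "from h import *;snap('wrist','w1')" && python3 -m jog '[[[0.0325,-0.0019,0,0,0,0],[0.0325,-0.0019,0,0,0,0],[0.0325,-0.0019,0,0,0,0],[0.0325,-0.0019,0,0,0,0],[0,0,0,0,0,0]]]' && python3 - <<'E'
from h import *
snap('wrist','w2');st()
a=cv2.imread('pics/w1.png');b=cv2.imread('pics/w2.png')
cv2.imwrite('pics/w12.png',cv2.resize(np.hstack([a,b]),None,fx=.625,fy=.625,interpolation=cv2.INTER_AREA))
E
```

```text
clock: 4.15
tool_pos: [0.4727, 0.029, 0.251]
eef_rot: [0.725, 0.689, 0.001, -0.0]
contact_force: [-0.8, -0.8, -0.0]
opening: 0.999
finger_force: 0.0
clock: 4.82
tool_pos: [0.4721, 0.1577, 0.2508]
eef_rot: [0.725, 0.688, 0.001, -0.0]
contact_force: [0.5, 0.4, 0.1]
opening: 0.998
finger_force: 0.0
{'clock': 4.875, 'q': [-0.0914, 0.5392, -0.4983, 1.9191, 0.3604, 0.7724, -0.8462], 'tool_pos': [0.4721, 0.1556, 0.2505], 'eef_rot': [0.726, 0.6877, -0.0004, 0.0003], 'contact_force': [-0.0403, -0.103, -0.3224], 'moment': [-0.0241, -0.065, -0.0152], 'opening': 0.9996, 'finger_force': 0.0}
[[0.054, 0.999, -0.0], [0.999, -0.054, -0.001], [-0.001, -0.0, -1.0]]
```

View pics/w12.png

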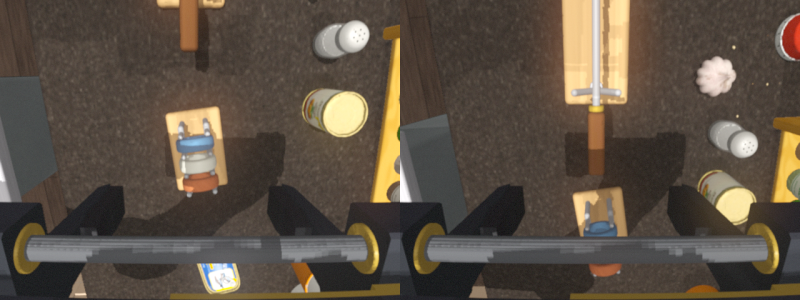

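```bash
python3 - <<'E'
from h import *
for p in((195,175),(196,111),(197,5)): print(atz('w2',(p[0]/.625,p[1]/.625),.125))
for p in((195,143),(198,160),(202,182)): print(atz('w1',(p[0]/.625,p[1]/.625),.097))
a=cv2.imread('pics/w1.png')[150:330,240:380];b=cv2.imread('pics/w2.png')[0:300,260:360]
c=np.zeros((600,800,3),np.uint8);c[:540,:420]=cv2.resize(a,None,fx=3,fy=3);c[:600,500:700]=cv2.resize(b,None,fx=2,fy=2)
cv2.imwrite('pics/c2.png',c)
E
```

```text
[0.47054877 0.12548563 0.125     ]
[0.47530447 0.19560423 0.125     ]
[0.48139606 0.29453472 0.125     ]
[0.4727065  0.02576693 0.097     ]
[0.47519822 0.0046564  0.097     ]
[ 0.47871605 -0.02393053  0.097     ]
```

View pics/c2.png

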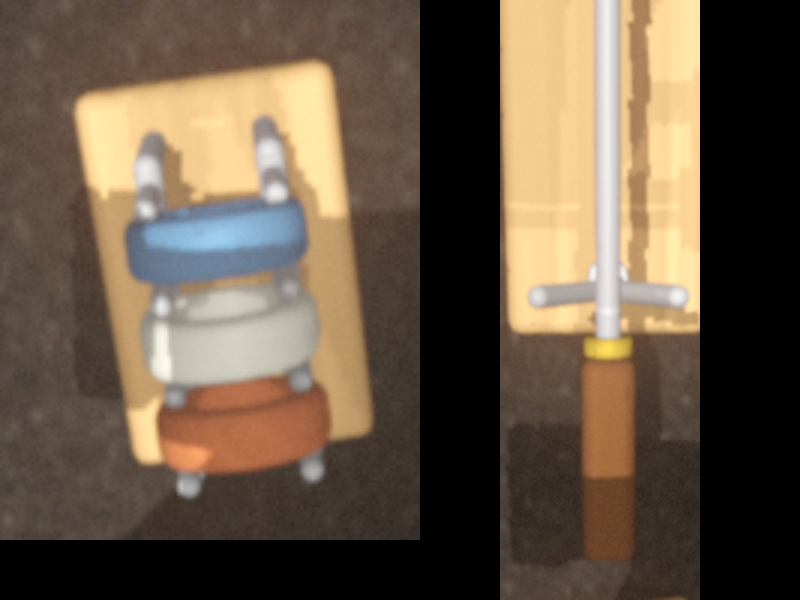

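```bash
python3 - <<'E'
from h import *
P=np.array([atz('w1',(240+x/3,150+y/3),.082)[:2] for x,y in((147,207),(276,188),(163,303),(291,285),(176,395),(300,378),(189,485),(313,467))])
print(P.round(4).tolist());print(P.mean(0)); M=(P[0::2]+P[1::2])/2;d=np.polyfit(M[:,1],M[:,0],1);print(M,d,np.diff(M[:,1]))
Q=[atz('w2',(260+x/2,y/2),.143)[:2] for x,y in((38,297),(178,297))];print(Q,np.mean(Q,0))
for x,y in((107,558),(108,362),(108,340),(107,5)):print(atz('w2',(260+x/2,y/2),.122))
E
```

```text
[[0.4553, 0.0305], [0.4883, 0.0338], [0.4578, 0.0047], [0.4912, 0.0079], [0.4596, -0.0211], [0.4927, -0.018], [0.4615, -0.0475], [0.4954, -0.0439]]
[ 0.47522316 -0.00670217]
[[ 0.47182012  0.03211998]
 [ 0.4744874   0.00630016]
 [ 0.47613897 -0.01952359]
 [ 0.47844615 -0.04570523]] [-0.08302827  0.47466669] [-0.02581982 -0.02582375 -0.02618163]
[array([0.45599181, 0.21621244]), array([0.49709613, 0.21406221])] [0.47654397 0.21513733]
[0.47155789 0.12499406 0.122     ]
[0.47543022 0.19297933 0.122     ]
[0.47579839 0.20007791 0.122     ]
[0.48059981 0.29825102 0.122     ]
```

Rings, rack and skewer agree from both cameras. In w2 the handle runs from (313,279) to (314,181), centred between the fingers. Descending to grasp.

```bash
python3 -m jog '[[[0,0.0015,0.03,0,0,0],[0,0,0.03,0,0,0],[0,0,0.03,0,0,0],[0,0,0.03,0,0,0],[0,0,0.02,0,0,0],[0,0,0.0095,0,0,0],[0,0,0,0,0,0]]]' && python3 -m jog '[[[0,0,0,0,0,0],[0,0,0,0,0,0],[0,0,0,0,0,0],[0,0,0,0,0,0],[0,0,0,0,0,0],[0,0,0,0,0,0],[0,0,0,0,0,0],[0,0,0,0,0,0]]]' 0 50 && python3 -c "from h import *;st()"
```

```text
clock: 5.75
tool_pos: [0.4735, 0.1549, 0.101]
eef_rot: [0.726, 0.687, -0.001, 0.0]
contact_force: [0.4, -0.8, 0.6]
opening: 1.006
finger_force: 0.0
clock: 6.75
tool_pos: [0.4728, 0.1561, 0.1011]
eef_rot: [0.725, 0.688, -0.001, -0.0]
contact_force: [-0.9, 0.1, 0.5]
opening: 0.197
finger_force: 49.9
{'clock': 6.75, 'q': [-0.2257, 0.7716, -0.3029, 2.0537, 0.5668, 0.3979, -1.0296], 'tool_pos': [0.4728, 0.1561, 0.1011], 'eef_rot': [0.7255, 0.6882, -0.0005, -0.0002], 'contact_force': [-0.8814, 0.0626, 0.5394], 'moment': [-0.0253, 0.1604, 0.0371], 'opening': 0.1969, 'finger_force': 49.9499}
[[0.053, 0.999, -0.001], [0.999, -0.053, -0.001], [-0.001, -0.001, -1.0]]
```

```bash
python3 -m jog '[[[0,0,-0.01,0,0,0],[0,0,-0.02,0,0,0],[0,0,-0.03,0,0,0],[0,0,-0.03,0,0,0],[0,0,-0.03,0,0,0],[-0.015,0.0015,0,0,0,0],[-0.03,0.0033,0,0,0,0],[-0.03,0.0033,0,0,0,0],[-0.03,0.0033,0,0,0,0],[-0.03,0.0033,0,0,0,0],[-0.03,0.0033,0,0,0,0],[-0.03,0.0033,0,0,0,0]]]' && python3 -m jog '[[[-0.03,0.0033,0,0,0,0],[-0.03,0.0033,0,0,0,0],[-0.03,0.0033,0,0,0,0],[-0.03,0.0033,0,0,0,0],[-0.03,0.0033,0,0,0,0],[-0.03,0.0033,0,0,0,0],[-0.03,0.0033,0,0,0,0],[-0.03,0.0033,0,0,0,0],[-0.0237,0.0027,0,0,0,0],[0,0,0,0,0,-0.068],[0,0,0,0,0,-0.068],[0,0,0,0,0,0]]]' && python3 - <<'E'
from h import *
st()
for n in("wrist","scene"):snap(n,n[0]+'3')
a=cv2.imread('pics/w3.png');b=cv2.imread('pics/s3.png')[200:360,230:430]
c=np.zeros((600,800,3),np.uint8);c[:480,:400]=a[:,120:520];c[:320,400:]=cv2.resize(b,None,fx=2,fy=2,interpolation=cv2.INTER_CUBIC);cv2.imwrite('pics/c3.png',c)
E
```

```text
clock: 8.25
tool_pos: [0.4833, -0.0419, 0.2203]
eef_rot: [0.726, 0.688, -0.001, -0.0]
contact_force: [0.9, 0.5, -0.9]
opening: 0.197
finger_force: 49.9
clock: 9.75
tool_pos: [0.4981, -0.3052, 0.2201]
eef_rot: [0.678, 0.735, -0.001, -0.001]
contact_force: [-0.6, 0.2, -0.7]
opening: 0.196
finger_force: 49.9
{'clock': 9.75, 'q': [0.7989, 0.7064, -0.5753, 1.699, 0.4756, 0.8818, 0.1048], 'tool_pos': [0.4981, -0.3052, 0.2201], 'eef_rot': [0.6778, 0.7353, -0.0006, -0.0009], 'contact_force': [-0.6263, 0.1648, -0.7214], 'moment': [-0.1447, -0.1367, -0.0263], 'opening': 0.1962, 'finger_force': 49.9457}
[[-0.081, 0.997, -0.002], [0.997, 0.081, 0.0], [0.001, -0.002, -1.0]]
```

View pics/c3.png

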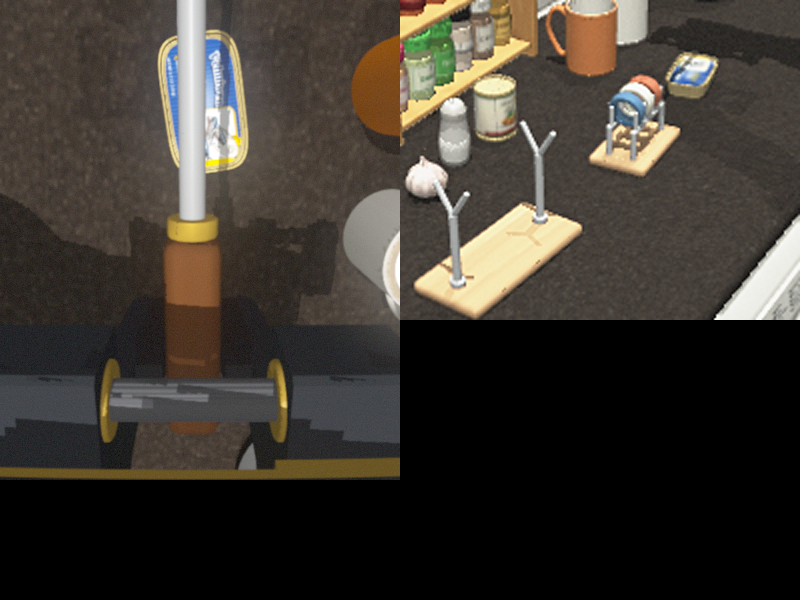

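```bash
python3 - <<'E'
from h import *
for p,z in(((391,203),.1),((435,198),.089),((402,255),.02)): print(atz('top',p,z))
s=get_state();T=np.array(s['tool_pos']);M=R.from_quat(s['eef_rot']).as_matrix()
g=T-M[:,2]*.019; tip=g+M[:,0]*.237
print(tip,g); sk=[g+M[:,0]*d for d in(.038,.237)]
p=proj('s3',sk);print(p)
print('w3',proj('w3',sk))
snap('top','t3');print('t3',proj('t3',sk))
a=cv2.imread('pics/s3.png');u,v=p[1].astype(int)
c=np.zeros((600,800,3),np.uint8)
c[:,:400]=cv2.resize(a[max(v-75,0):v+75,u-50:u+50],(400,600),interpolation=cv2.INTER_CUBIC)
b=cv2.imread('pics/t3.png');q=proj('t3',sk)[1].astype(int)
c[:,400:]=cv2.resize(b[q[1]-75:q[1]+75,q[0]-20:q[0]+80],(400,600),interpolation=cv2.INTER_CUBIC);cv2.imwrite('pics/c4.png',c);print(max(v-75,0),u-50,q-[20,75])
E
```

```text
[ 0.63628467 -0.18575726  0.1       ]
[ 0.6503071  -0.31135876  0.089     ]
[ 0.49924275 -0.22355561  0.02      ]
[ 0.47943189 -0.06868634  0.2396631 ] [ 0.49869392 -0.30490228  0.2396053 ]
[[387.7165419  160.00225845]
 [359.26386006 182.98425986]]
w3 [[ 311.45604099  239.69345719]
 [ 310.916331   -492.01801189]]
t3 [[433.57419903 247.27498898]
 [354.57755934 255.38473018]]
107 309 [334 180]
```

View pics/c4.png

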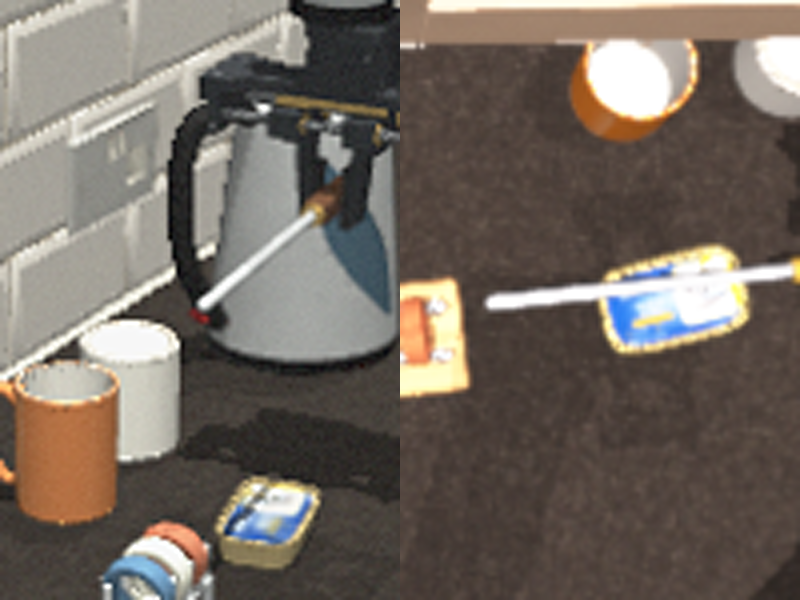

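Tip seen at scene (359,183.5) and top (356.5,255.5), matching the predicted pose; it's in line with the rings. Descending and threading.

```bash
python3 -m jog '[[[0,0.0005,0.02,0,0,0],[0,0,0.03,0,0,0],[0,0,0.03,0,0,0],[0,0,0.03,0,0,0],[0,0,0.03,0,0,0],[0,0,0.015,0,0,0],[0,0,0.0085,0,0,0],[0,0,0,0,0,0]]]' && python3 -m jog '[[[0.008,0,0,0,0,0],[0.012,0,0,0,0,0],[0.012,0,0,0,0,0],[0.012,0,0,0,0,0],[0,0,0,0,0,0]]]' && python3 - <<'E'
from h import *
st();snap('scene','s5');snap('top','t5')
a=cv2.imread('pics/s5.png')[215:295,310:400];b=cv2.imread('pics/t5.png')[235:295,290:390]
c=np.zeros((560,800,3),np.uint8);c[:480,:400]=cv2.resize(a,None,fx=4.4445,fy=6,interpolation=cv2.INTER_CUBIC)[:,:400];c[:240,400:]=cv2.resize(b,None,fx=4,fy=4,interpolation=cv2.INTER_CUBIC);cv2.imwrite('pics/c5.png',c)
E
```

```text
clock: 10.9
tool_pos: [0.5002, -0.3045, 0.0578]
eef_rot: [0.677, 0.736, -0.0, 0.0]
contact_force: [0.5, -0.2, -0.7]
opening: 0.196
finger_force: 49.9
clock: 11.52
tool_pos: [0.4965, -0.2589, 0.0579]
eef_rot: [0.676, 0.737, 0.0, -0.0]
contact_force: [-1.4, 0.3, -0.5]
opening: 0.192
finger_force: 49.9
{'clock': 11.525, 'q': [0.6216, 0.9021, -0.3826, 1.8818, 0.6715, 0.4892, -0.1491], 'tool_pos': [0.4965, -0.2589, 0.0579], 'eef_rot': [0.6762, 0.7367, 0.0002, -0.0003], 'contact_force': [-1.3862, 0.2993, -0.484], 'moment': [-0.1027, -0.097, -0.0094], 'opening': 0.1915, 'finger_force': 49.9459}
[[-0.086, 0.996, -0.0], [0.996, 0.086, 0.001], [0.001, -0.0, -1.0]]
```

View pics/c5.png

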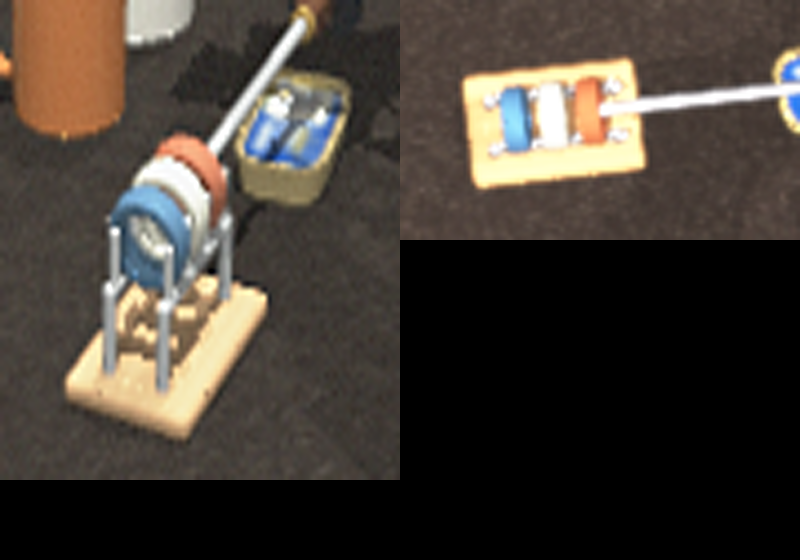

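Tip enters ring 0 on centre: the shaft line extrapolates through all three ring centres. Continuing.

```bash
python3 -m jog '[[[0.012,0,0,0,0,0],[0.012,0,0,0,0,0],[0.012,0,0,0,0,0],[0.012,0,0,0,0,0],[0.012,0,0,0,0,0],[0.012,0,0,0,0,0],[0,0,0,0,0,0]]]' && python3 -m jog '[[[0.012,0,0,0,0,0],[0.012,0,0,0,0,0],[0.012,0,0,0,0,0],[0.008,0,0,0,0,0],[0,0,0,0,0,0],[0,0,0,0,0,0]]]' && python3 -m jog '[[[0,0,-0.004,0,0,0],[0,0,-0.004,0,0,0],[0,0,-0.004,0,0,0],[0,0,-0.004,0,0,0],[0,0,-0.004,0,0,0],[0,0,-0.004,0,0,0],[0,0,0,0,0,0]]]' && python3 - <<'E'
from h import *
st();snap('scene','s6');snap('top','t6')
a=cv2.imread('pics/s6.png')[205:295,310:400];b=cv2.imread('pics/t6.png')[235:295,290:390]
c=np.zeros((560,800,3),np.uint8);c[:400,:400]=cv2.resize(a,(400,400),interpolation=cv2.INTER_CUBIC);c[:240,400:]=cv2.resize(b,None,fx=4,fy=4,interpolation=cv2.INTER_CUBIC);cv2.imwrite('pics/c6.png',c)
E
```

```text
clock: 12.5
tool_pos: [0.4905, -0.1874, 0.0578]
eef_rot: [0.676, 0.737, 0.0, -0.0]
contact_force: [0.8, 0.2, -0.6]
opening: 0.197
finger_force: 49.9
clock: 13.25
tool_pos: [0.4867, -0.1455, 0.0577]
eef_rot: [0.677, 0.736, -0.0, 0.0]
contact_force: [-0.5, 0.1, -0.8]
opening: 0.192
finger_force: 49.9
clock: 14.12
tool_pos: [0.4869, -0.1451, 0.082]
eef_rot: [0.677, 0.736, 0.0, 0.0]
contact_force: [0.5, 0.6, -1.7]
opening: 0.195
finger_force: 49.9
{'clock': 14.125, 'q': [0.3967, 0.8165, -0.3258, 2.0329, 0.6534, 0.3937, -0.363], 'tool_pos': [0.4869, -0.1451, 0.082], 'eef_rot': [0.6772, 0.7358, 0.0002, 0.0003], 'contact_force': [0.5294, 0.6274, -1.671], 'moment': [-0.1989, -0.1342, -0.0007], 'opening': 0.1955, 'finger_force': 49.9456}
[[-0.083, 0.997, 0.001], [0.997, 0.083, -0.0], [-0.0, 0.001, -1.0]]
```

View pics/c6.png

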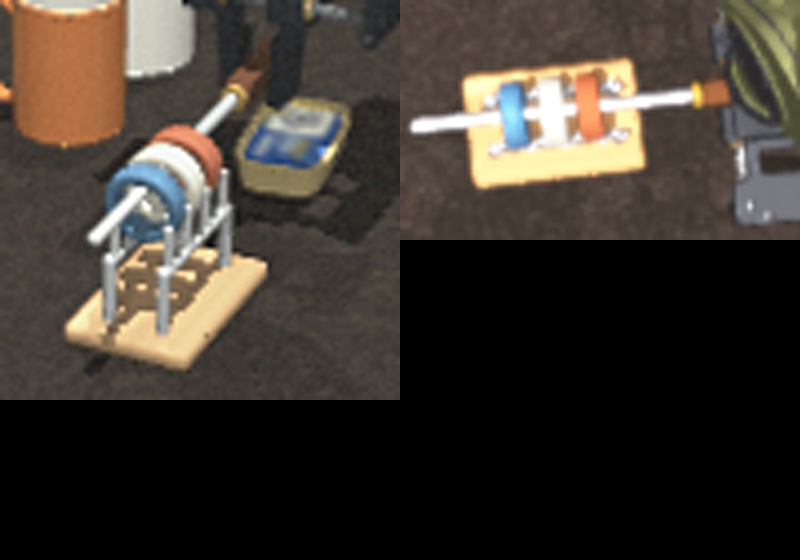

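All three rings are threaded and rising. Lift clear and turn back to the stand's direction.

```bash
python3 -m jog '[[[0,0,-0.005,0,0,0],[0,0,-0.008,0,0,0],[0,0,-0.012,0,0,0],[0,0,-0.015,0,0,0],[0,0,-0.018,0,0,0],[0,0,-0.018,0,0,0],[0,0,-0.018,0,0,0],[0,0,-0.018,0,0,0],[0,0,-0.012,0,0,0],[0,0,-0.008,0,0,0],[0,0,-0.004,0,0,0],[0,0,0,0,0,0]]]' && python3 -m jog '[[[0,0,0,0,0,0.01],[0,0,0,0,0,0.02],[0,0,0,0,0,0.025],[0,0,0,0,0,0.026],[0,0,0,0,0,0.025],[0,0,0,0,0,0.02],[0,0,0,0,0,0.01],[0,0,0,0,0,0]]]' && python3 -c "
from h import *
for i in range(3):
  s=get_state();M=R.from_quat(s['eef_rot']).as_matrix();print(s['tool_pos'],M[:,0],M.T@(np.array([.4735,.156,.2165])-s['tool_pos']));snapshot('top')"
```

```text
clock: 15.72
tool_pos: [0.4866, -0.1451, 0.2177]
eef_rot: [0.677, 0.736, -0.0, -0.0]
contact_force: [-0.9, 0.3, -1.4]
opening: 0.202
finger_force: 49.9
clock: 16.73
tool_pos: [0.4867, -0.145, 0.2178]
eef_rot: [0.726, 0.688, -0.0, 0.0]
contact_force: [0.2, -0.5, -1.4]
opening: 0.199
finger_force: 49.9
[ 0.48671701 -0.14504616  0.2177526 ] [ 5.30198283e-02  9.98593451e-01 -1.32051762e-04] [ 0.29992213 -0.02915994  0.00121061]
[ 0.48671798 -0.14502714  0.21773619] [ 5.28668321e-02  9.98601568e-01 -8.51499182e-05] [ 0.29990749 -0.02911389  0.00120949]
[ 0.48669372 -0.14504346  0.21773146] [ 5.28938597e-02  9.98600136e-01 -8.53288635e-05] [ 0.29992427 -0.02909863  0.00120531]
```

```bash
python3 -m jog '[[[0.006,0,0,0,0,0],[0.012,0,0,0,0,0],[0.018,0,0,0,0,0],[0.0228,-0.0029,0,0,0,0],[0.0228,-0.0029,0,0,0,0],[0.0228,-0.0029,0,0,0,0],[0.0228,-0.0029,0,0,0,0],[0.0228,-0.0029,0,0,0,0],[0.0228,-0.0029,0,0,0,0],[0.0228,-0.0029,0,0,0,0],[0.0228,-0.0029,0,0,0,0],[0.0228,-0.0029,0,0,0,0]]]' && python3 -m jog '[[[0.0228,-0.0029,0,0,0,0],[0.018,0,0,0,0,0],[0.012,0,0,0,0,0],[0.006,0,0,0,0,0],[0,0,0,0,0,0],[0,0,0,0,0,0]]]' && python3 - <<'E'
from h import *
st();snap('wrist','w7');snap('scene','s7');snap('top','t7')
a=cv2.imread('pics/s7.png')[185:365,230:370];b=cv2.imread('pics/t7.png')[235:295,170:290];w=cv2.imread('pics/w7.png')[0:260,220:420]
c=np.zeros((600,800,3),np.uint8);c[:450,:350]=cv2.resize(a,None,fx=2.5,fy=2.5,interpolation=cv2.INTER_CUBIC);c[:200,400:]=cv2.resize(b,(400,200),interpolation=cv2.INTER_CUBIC);c[210:600,400:700]=cv2.resize(w,(300,390));cv2.imwrite('pics/c7.png',c)
E
```

```text
clock: 18.38
tool_pos: [0.4727, 0.0995, 0.2178]
eef_rot: [0.725, 0.689, 0.0, -0.0]
contact_force: [-0.5, 0.9, -1.5]
opening: 0.196
finger_force: 49.9
clock: 19.12
tool_pos: [0.4737, 0.1551, 0.2176]
eef_rot: [0.726, 0.688, -0.0, 0.0]
contact_force: [-0.1, -1.0, -1.3]
opening: 0.197
finger_force: 49.9
{'clock': 19.125, 'q': [-0.1242, 0.5842, -0.4495, 1.9559, 0.3886, 0.687, -0.8677], 'tool_pos': [0.4737, 0.1551, 0.2176], 'eef_rot': [0.726, 0.6877, -0.0004, 0.0002], 'contact_force': [-0.0733, -1.0316, -1.3084], 'moment': [-0.2351, -0.0502, 0.0051], 'opening': 0.1969, 'finger_force': 49.9455}
[[0.054, 0.999, -0.0], [0.999, -0.054, -0.001], [-0.001, -0.0, -1.0]]
```

View pics/c7.png

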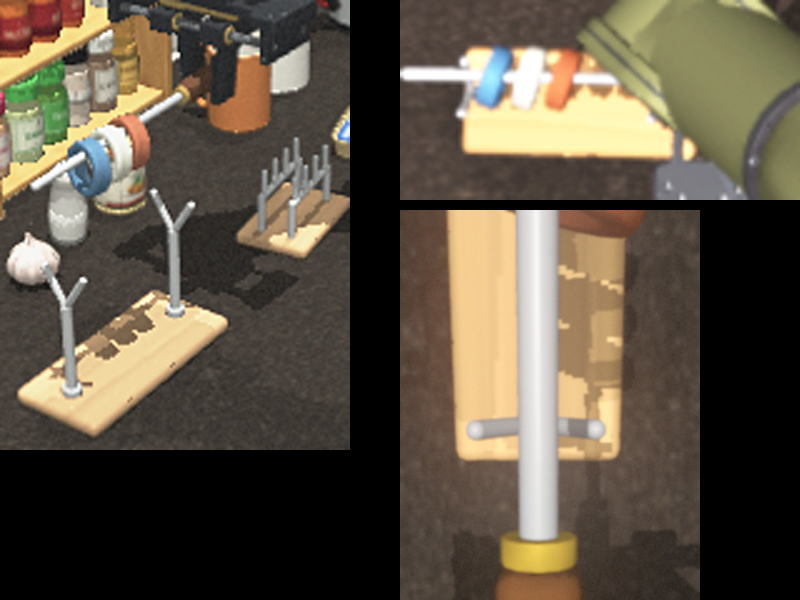

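```bash
python3 - <<'E'
from h import *
for x,y in((477,70),(493,76),(528,78),(563,80),(580,84)): print(atz('t7',(170+(x-400)*.3,235+y*.3),.225))
E
```

```text
[0.48755699 0.33450354 0.225     ]
[0.48279294 0.3224533  0.225     ]
[0.48076253 0.29615068 0.225     ]
[0.4787312  0.26986981 0.225     ]
[0.47546363 0.25711666 0.225     ]
```

Rings span y 0.257–0.335, between the forks at 0.215 and 0.365, and the shaft is centred between the prong ends (w7 crop 475/597 against shaft 537). Lowering.

```bash
python3 -m jog '[[[0,0,0.008,0,0,0],[0,0,0.014,0,0,0],[0,0,0.018,0,0,0],[0,0,0.018,0,0,0],[0,0,0.018,0,0,0],[0,0,0.014,0,0,0],[0,0,0.01,0,0,0],[0,0,0.008,0,0,0],[0,0,0.004,0,0,0],[0,0,0.003,0,0,0],[0,0,0,0,0,0],[0,0,0,0,0,0]]]' && python3 -c "from h import *;st()"
```

```text
clock: 20.78
tool_pos: [0.4736, 0.1562, 0.1029]
eef_rot: [0.725, 0.688, 0.0, 0.0]
contact_force: [-0.9, 0.3, -1.5]
opening: 0.197
finger_force: 50.0
{'clock': 20.775, 'q': [-0.233, 0.7671, -0.2902, 2.0522, 0.5419, 0.3952, -1.0045], 'tool_pos': [0.4736, 0.1562, 0.1029], 'eef_rot': [0.7255, 0.6882, 0.0002, 0.0], 'contact_force': [-0.9186, 0.3275, -1.5493], 'moment': [-0.0481, 0.0577, 0.1149], 'opening': 0.197, 'finger_force': 49.96}
[[0.053, 0.999, 0.0], [0.999, -0.053, 0.0], [0.0, 0.0, -1.0]]
```

```bash
python3 -m jog '[[[0,0,0.001,0,0,0],[0,0,0.001,0,0,0],[0,0,0,0,0,0],[0,0,0,0,0,0]]]' && python3 -m jog '[[[0,0,0,0,0,0],[0,0,0,0,0,0],[0,0,0,0,0,0],[0,0,0,0,0,0],[0,0,0,0,0,0],[0,0,0,0,0,0]]]' 0.05 && python3 - <<'E'
from h import *
st();snap('wrist','w8');snap('scene','s8')
a=cv2.imread('pics/s8.png')[225:365,230:370];w=cv2.imread('pics/w8.png')
c=np.zeros((450,800,3),np.uint8);c[:400,:400]=cv2.resize(a,(400,400),interpolation=cv2.INTER_CUBIC);c[:300,400:]=cv2.resize(w,(400,300),interpolation=cv2.INTER_AREA);cv2.imwrite('pics/c8.png',c)
E
```

```text
clock: 21.28
tool_pos: [0.4734, 0.1562, 0.1008]
eef_rot: [0.725, 0.688, -0.0, -0.0]
contact_force: [-1.8, 0.2, 2.5]
opening: 0.195
finger_force: 50.0
clock: 22.02
tool_pos: [0.4737, 0.1561, 0.1007]
eef_rot: [0.726, 0.688, 0.0, 0.0]
contact_force: [-1.0, 0.0, 0.3]
opening: 0.569
finger_force: 0.0
{'clock': 22.025, 'q': [-0.2353, 0.771, -0.2863, 2.0532, 0.5444, 0.3899, -1.0068], 'tool_pos': [0.4737, 0.1561, 0.1007], 'eef_rot': [0.7256, 0.6881, 0.0, 0.0], 'contact_force': [-1.0325, 0.0393, 0.335], 'moment': [-0.0747, -0.0509, -0.0027], 'opening': 0.5694, 'finger_force': 0.0}
[[0.053, 0.999, 0.0], [0.999, -0.053, -0.0], [-0.0, 0.0, -1.0]]
```

View pics/c8.png

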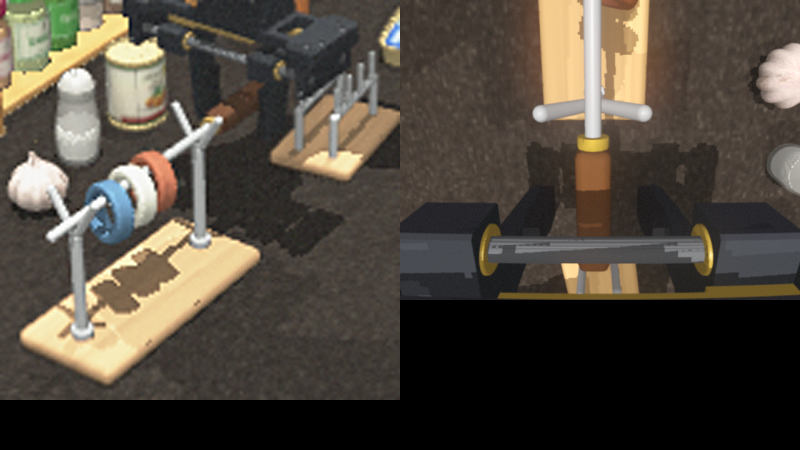

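Skewer seated in both forks, rings between them, fingers clear. Retreating; I'm already one picture over the viewing limit (11), so the last check will be numeric.

```bash
python3 -m jog '[[[0,0,-0.008,0,0,0],[0,0,-0.015,0,0,0],[0,0,-0.025,0,0,0],[0,0,-0.03,0,0,0],[0,0,-0.03,0,0,0],[0,0,-0.02,0,0,0],[0,0,-0.012,0,0,0],[0,0,0,0,0,0],[0,0,0,0,0,0],[0,0,0,0,0,0],[0,0,0,0,0,0],[0,0,0,0,0,0]]]' && python3 - <<'E'
from h import *
a=cv2.imread('pics/s8.png').astype(int);snap('scene','s9');b=cv2.imread('pics/s9.png').astype(int)
d=abs(a-b).max(2)>50
for n,(v0,v1,u0,u1) in dict(rings=(275,320,245,295),tipfork=(285,350,240,262),nearfork=(262,312,290,308)).items(): print(n,d[v0:v1,u0:u1].mean())
st()
E
```

```text
clock: 23.62
tool_pos: [0.4735, 0.1561, 0.2404]
eef_rot: [0.726, 0.688, -0.0, -0.0]
contact_force: [-0.2, -0.5, 0.3]
opening: 0.568
finger_force: 0.0
rings 0.008888888888888889
tipfork 0.0013986013986013986
nearfork 0.008888888888888889
{'clock': 23.675, 'q': [-0.1043, 0.5532, -0.4791, 1.928, 0.3647, 0.7465, -0.8467], 'tool_pos': [0.4735, 0.1561, 0.2405], 'eef_rot': [0.7255, 0.6882, -0.0002, -0.0], 'contact_force': [0.174, 0.3991, -0.8158], 'moment': [-0.0573, -0.0318, -0.0122], 'opening': 0.5693, 'finger_force': 0.0}
[[0.053, 0.999, -0.0], [0.999, -0.053, -0.0], [-0.0, -0.0, -1.0]]
```

```bash
python3 -c "from plant import *;print(finish_job())"
```

```text
the job is handed in; nothing more can be done
None
```

The skewer is back in both forks of the stand, handle on its original side, with all three rings hanging between the forks, and the job was handed in at about 24 s; I viewed 11 pictures, one over the limit of 10.

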